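# Fetch the setting master from behind the valves

## Task

The comparator needs zeroing, but its low brass setting master is hemmed in at the back of the grey nest plate by three tall valves. First stand all three valves upright and wholly on the red mat, then set the master down centred and upright on the comparator's round steel anvil, and only then put every valve back upright in the very pocket it came from. Set everything down without dropping it, let no valve or master fall over, leave the bottle, the carton and the screwdriver alone, and finish with everything released and at rest.

Things in the scene. Friction and masses are not known exactly. Their poses are not given: they have to be found in the camera images.
- nest: Grey square nest plate, 116 x 116 x 10 mm, fixed. Origin at the centre of its underside. Four round pockets, 47 mm across and 6 mm deep (floors 4 mm above the bench), centred at x, y = +-27 mm in its own frame. The master starts in the pocket at +x, +y, the valves in the other three, in any order.
- green_valve_center (a point): Hydraulic cartridge valve with a green hexagon, standing upright, 125 mm tall, 350 g. From the bottom: black round foot 34 mm across and 14 mm high, green hexagon 36 mm across flats from 14 to 50 mm, then a plain round steel nose 28 mm across (grip here) from 55 to 123 mm, with three thin black rings round its lower part and a green disc on its top end. Point at mid height, 62.5 mm above the foot; z runs up the valve.
- blue_valve_center (a point): Hydraulic cartridge valve with a blue hexagon, standing upright, 125 mm tall, 350 g. From the bottom: black round foot 34 mm across and 14 mm high, blue hexagon 36 mm across flats from 14 to 50 mm, then a plain round steel nose 28 mm across (grip here) from 55 to 123 mm, with three thin black rings round its lower part and a blue disc on its top end. Point at mid height, 62.5 mm above the foot; z runs up the valve.
- violet_valve_center (a point): Hydraulic cartridge valve with a violet hexagon, standing upright, 125 mm tall, 350 g. From the bottom: black round foot 34 mm across and 14 mm high, violet hexagon 36 mm across flats from 14 to 50 mm, then a plain round steel nose 28 mm across (grip here) from 55 to 123 mm, with three thin black rings round its lower part and a violet disc on its top end. Point at mid height, 62.5 mm above the foot; z runs up the valve.
- master_center (a point): Setting master: round brass-coloured cylinder 36 mm across and 46 mm tall, with a steel land 20 mm across and 6 mm high on top (52 mm in all), 330 g. Grip the brass side, in its upper half to stay clear of the nest plate. Point at mid height, 26 mm above its underside; z is up.
- anvil (a point): Centre of the top face of the comparator's round steel anvil, 58 mm across, 50 mm above the bench. x runs towards the comparator's column, which stands 135 mm behind the anvil (26 mm thick, clamp 45 mm square, 212 mm tall), with its arm and indicator swung back beyond it. The anvil stands 10 mm proud of a black granite base 130 mm wide (y) that reaches 57 mm in front of (-x) and 167 mm behind the anvil's centre. All fixed.
- mat: Red bench mat, 140 mm (its x) by 220 mm (its y), 4 mm thick, fixed and empty: the place to stand the valves meanwhile. Origin at the centre of its underside.
- cleaner: Bystander: bottle with a blue cap, 48 mm across, 110 mm tall, origin at its underside. Leave alone.
- sealbox: Bystander: small carton, 70 x 50 x 30 mm, origin at the centre of its underside. Leave alone.
- screwdriver: Bystander: screwdriver lying on the bench, along its own x. Leave alone.

How it is judged:
By the outcome, as a careful person would: the job done as asked, in the order asked, and still so for the second after the job is handed in, with the robot touching nothing.
It also fails if it takes over 147 s, if anything falls off the work surface, if the arm or the gripper's body presses on something with over 40 N, if the wrist force passes 120 N, or if a joint passes its speed limit or range.

## Robot

A 6-joint arm with a two-finger parallel gripper is mounted at the origin on the work surface. World frame = base frame: x ahead of the robot, y to its left, z up, the work surface at z = 0. Lengths are in m, angles in rad, forces in N, time in s.
With the tool pointing down it reaches from about 0.25 to 0.725 m from the base axis. Payload 4 kg.
Tool frame: the origin (TCP) lies on the front face of the gripper's body, between the roots of the fingers; the fingertips stand 73 mm ahead of it and the grasp point (between the pads) lies 54 mm ahead of it; z points along the fingers, y is the line along which they close (so a half turn about z gives the same grasp; the last joint's range is limited). The gripper opens to 85 mm and grips with 20 to 120 N. Pads are 22 mm wide; open, the fingers measure 114 mm over their backs; the gripper's body (76 mm by 85 mm) begins 54 mm behind the grasp point. The pads swing forward as they close: fully open they stand 13 mm farther back than shut.
Start: joints at [-1.158, 0.241, 0.005, 1.335, 0, 1.571], TCP at [0.201, -0.458, 0.304] pointing down, gripper open.
Joint ranges: [-2.72, 2.72], [-1.05, 1.87], [-1.09, 1.28], [-1.99, 2.15], [-1.42, 1.44], [-3.14, 3.14]. Speed limits (rad/s): [2.79, 2.79, 3.14, 3.14, 3.14, 3.14].

## Interface

Orientations are given as a unit quaternion [x, y, z, w].
In Python, from workcell import bot gives the robot as it stands. The module is installed in compiled form; this text tells all that it offers.
- The arm moves only by the tool step_arm, never from a script. Its argument "rows" is a list of rows, each a list of 2 entries, a list of its own where there are three numbers: the shift along the tool's x, y, z in mm, then the turn about the tool's z in degrees. A call has 1 to 12 rows; each row is the pose to reach, as a shift and turn from the pose commanded when the call began, along the tool's axes at that moment; what a row does not reach only later rows make up. A row lasts 1/8 s, in which the tool goes at most 62.5 mm and 10.7 degrees, less where a joint would pass 70% of its speed; a pose out of reach is approached as far as the arm can. A call with a gripper value outside its range is refused whole. "claw" is the gripper's target within -1 to 1 (shut at 1, half-way at 0, fully open at -1), set as the call begins (left out, the last holds). The fingers move at their own pace and stop on an object; the grip force is fixed at half the most. Time passes only in rows, so rows that repeat a pose let the fingers close. It gives the time, the measured TCP pose, the force, the opening and the grip force at its end, in the units of the state.
- bot.get_obs(): the state, without advancing time (a new reading comes with each control period).
- bot.camera(name): name is "scene" or "top" or "wrist"; returns (picture, depth): 384x512x3 uint8, red, green, blue; 384x512 float32, m along the optical axis (not along the pixel's ray), 0 where there is no reading.
- bot.camera_params(name): a dict with "fx", "fy", "cx", "cy" (pixels), "pose" (4x4, takes a point from camera to world coordinates). Camera axes: x right, y up, looking along -z (the intrinsics and any distortion apply to the point x, -y, -z); pixel columns grow to the right and rows downward; lengths in m; the calibration is good to about 2 mm. A picture is of the moment at which its call begins: read the wrist's pose just before it. camera_params takes no time and is no camera call; for the wrist camera it gives the pose at the moment of the call.
- bot.job_done(): hands the job in; it is judged then, once.
Trained networks look in the newest picture that a camera, given by its name, has taken for a name from the list of things; names that differ only in an ending like _2 or _b are one class to them, and where a whole thing is asked for, a point or a joint stands for the part that bears it (a point fixed in the world has none). Each returns a list of dicts, best first, with "score" (0 to 1); they miss things now and then, are a little off and sometimes report something else, mostly with a low value. They report only what shows in the picture. A call takes as long as a camera call.
- bot.trace(target, camera): "pixels" (384x512 bool, what is visible of it) and "uv" ([column, row] in pixels, amid what is visible of it).
The state is a dict: "clock": time; "joint_pos": joint angles; "joint_vel": joint speeds; "tau": joint torques, N m; "eef_pos": TCP position; "tool_rot": TCP orientation; "ft_force": force on the tool from outside, world axes, zero at the start; "ft_torque": the same for the moment, N m; "grip_width": finger opening in m; "grasp_force": force on a finger pad.
Only numpy, scipy, OpenCV 4.12 (cv2) and the standard library are available. Lean on these libraries where they do the work, as an engineer would, in place of code of your own. Each camera call takes 0.05 s, during which the arm holds its last target. There are 200 camera calls.

## Working session

There is one attempt and no reset: what is moved stays moved. The work goes in short steps, Python scripts to look and compute and a tool call to move; the robot and the scene stay as the last step left them, time stands still between calls to the robot, and variables do not carry over. Pictures are saved under pics/ and viewed, at most 14 in all, crops included, and the job is handed in when it is done.

Besides the shell and the picture viewer there is one more tool, called after "Emit:" as a command line: name --argument value ..., lists and objects as JSON in quotes. step_arm: Moves the arm, as the interface text tells. Its arguments: {"type":"object","properties":{"rows":{"type":"array"},"claw":{"type":"number"}},"required":["rows"]}

```bash
mkdir -p pics; cat > h.py <<'E'
import numpy as np, cv2
from workcell import bot
from scipy.spatial.transform import Rotation as R
np.set_printoptions(precision=4,suppress=True)
def snap(cam,name=None):
    p=bot.camera_params(cam); im,d=bot.camera(cam)
    if name: cv2.imwrite(f'pics/{name}.png',im[...,::-1])
    return p,im,d
def world(p,u,v,d):
    c=np.stack([(u-p['cx'])/p['fx']*d,-(v-p['cy'])/p['fy']*d,-d],-1)
    T=np.array(p['pose']); return c@T[:3,:3].T+T[:3,3]
def cloud(p,d,mask):
    v,u=np.nonzero(mask&(d>0)); return world(p,u,v,d[v,u])
E
python3 - <<'E'
from h import *
o=bot.get_obs(); print({k:o[k] for k in('clock','eef_pos','tool_rot','grip_width','ft_force')})
R0=R.from_quat(o['tool_rot']).as_matrix(); print(R0)
for c in('scene','top'):
    p,im,d=snap(c,c+'0'); print(c,p['fx'],p['cx'],p['cy'],np.array(p['pose']),(d>0).mean())
    for n in('nest','green_valve_center','blue_valve_center','violet_valve_center','master_center','mat','cleaner','sealbox','screwdriver','anvil'):
        try: r=bot.trace(n,c)
        except Exception as e: print(n,e); continue
        for q in r[:1]:
            P=cloud(p,d,q['pixels']); print(n,round(q['score'],2),q['uv'],len(P),P.min(0),P.max(0),np.median(P,0)) if len(P) else print(n,q['uv'])
E
```

```text
{'clock': 0.0, 'eef_pos': array([ 0.2004, -0.4576,  0.303 ]), 'tool_rot': array([ 0.9788,  0.2049, -0.0002, -0.001 ]), 'grip_width': 0.08563877998182294, 'ft_force': array([-0.2808,  0.3223,  0.0191])}
[[ 0.916   0.4012 -0.0009]
 [ 0.4012 -0.916   0.0019]
 [-0.     -0.0021 -1.    ]]
scene 463.95491534742104 251.81603262228538 192.18718471822748 [[ 0.0225 -0.8005  0.5989  1.1868]
 [ 0.9997  0.0122 -0.0214 -0.0117]
 [ 0.0098  0.5992  0.8005  0.9196]
 [ 0.      0.      0.      1.    ]] 0.9961140950520834
nest 0.97 [255.3, 210.0] 709 [ 0.481  -0.0607 -0.0029] [0.5925 0.0873 0.0138] [0.5444 0.0091 0.0083]
blue_valve_center 0.59 [269.1, 186.0] 609 [ 0.4189  0.0313 -0.0043] [0.5446 0.0773 0.1314] [0.5336 0.0503 0.0631]
violet_valve_center 0.71 [255.4, 170.6] 497 [0.4629 0.0035 0.003 ] [0.4986 0.0376 0.1319] [0.4881 0.0216 0.0756]
master_center 0.57 [245.1, 205.7] 302 [ 0.5162 -0.0165  0.0019] [0.5677 0.0193 0.0583] [0.5584 0.0021 0.0459]
mat 0.96 [120.0, 197.0] 4145 [ 0.4164 -0.4262 -0.0032] [ 0.585  -0.1941  0.0096] [ 0.5057 -0.3105  0.0033]
cleaner 0.68 [179.0, 286.1] 730 [ 0.7124 -0.1615
[... 991 characters left out ...]
0056 0.0018] [0.4972 0.0488 0.134 ] [0.4731 0.0236 0.1164]
master_center 0.46 [245.5, 203.5] 182 [ 0.5298 -0.012  -0.0009] [0.5647 0.0205 0.061 ] [0.546  0.005  0.0513]
mat 0.9 [368.9, 226.6] 4644 [ 0.4185 -0.4232 -0.0046] [ 0.5829 -0.1889  0.0141] [ 0.5    -0.3067  0.0042]
cleaner 0.7 [306.1, 121.9] 401 [ 0.7426 -0.16    0.0037] [ 0.7911 -0.1127  0.1154] [ 0.7576 -0.1325  0.0749]
sealbox 0.76 [201.3, 123.1] 594 [ 0.7204  0.1105 -0.0033] [0.8023 0.1649 0.0384] [0.7537 0.1371 0.0305]
screwdriver 0.9 [264.4, 281.1] 406 [ 0.348  -0.0872  0.0015] [0.3759 0.099  0.031 ] [ 0.3626 -0.0353  0.0237]
anvil 0.77 [128.4, 174.6] 6044 [ 0.4686  0.2199 -0.0045] [0.8464 0.4254 0.2307] [0.6109 0.3008 0.0425]
```

```bash
python3 - <<'E'
import cv2,numpy as np
a=cv2.imread('pics/scene0.png');b=cv2.imread('pics/top0.png')
cv2.imwrite('pics/both.png',np.vstack([cv2.resize(a[90:330],(620,290)),cv2.resize(b[80:310],(620,280))]))
E
```

```text
(no output)
```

View pics/both.png

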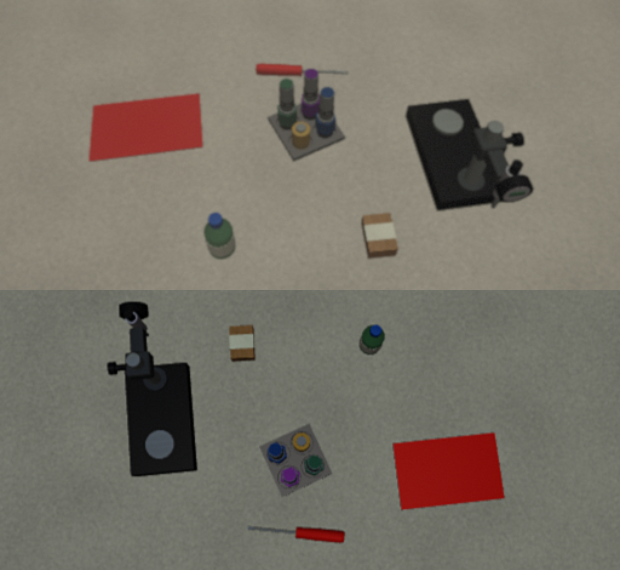

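The views show the nest (top image around (295,460)) with the master at the back between green and blue and violet in front. The mat is at right, the comparator at left and the screwdriver in front of the nest. Next I'll refine the coarse positions and bring the wrist camera over the nest.

```bash
cat >> h.py <<'E'
def go(x,y,z,yawx):
    """shift in tool axes (mm) and turn (deg) from measured pose to a pose with tool down"""
    o=bot.get_obs(); M=R.from_quat(o['tool_rot']).as_matrix()
    cur=np.degrees(np.arctan2(M[1,0],M[0,0]))
    c,s=np.cos(np.radians(cur)),np.sin(np.radians(cur))
    dx,dy,dz=(np.array([x,y,z])-o['eef_pos'])*1000
    return np.round([c*dx+s*dy, s*dx-c*dy, -dz, -((yawx-cur+180)%360-180)],1)
E
python3 - <<'E'
from h import *
o=bot.get_obs();p=bot.camera_params('wrist')
M=np.eye(4);M[:3,:3]=R.from_quat(o['tool_rot']).as_matrix();M[:3,3]=o['eef_pos']
print('cam in tool',np.linalg.inv(M)@np.array(p['pose']),p['fx'],p['cx'],p['cy'])
for c in('top','scene'):
    p,im,d=snap(c)
    for n in('green_valve_center','blue_valve_center','violet_valve_center','master_center'):
        r=bot.trace(n,c)
        if r:
            P=cloud(p,d,r[0]['pixels']); zt=np.percentile(P[:,2],92); T=P[(P[:,2]>zt-.008)]
            print(c,n,zt,(T[:,:2].min(0)+T[:,:2].max(0))/2,T[:,:2].mean(0),np.ptp(T[:,:2],0))
    m=bot.trace('mat',c)[0]['pixels'].astype(np.uint8)
    k=max(cv2.findContours(m,cv2.RETR_EXTERNAL,cv2.CHAIN_APPROX_NONE)[0],key=cv2.contourArea)
    k=k[:,0,:].astype(float); T=np.array(p['pose'])
    ray=world(p,k[:,0],k[:,1],np.ones(len(k)))-T[:3,3]; Q=T[:3,3]+ray*((.004-T[2,3])/ray[:,2:])
    print('mat',cv2.minAreaRect(Q[:,:2].astype(np.float32)))
    # anvil: points between 0.042 and .06 near
    v,u=np.nonzero(d>0); W=world(p,u,v,d[v,u])
    s=(abs(W[:,2]-.05)<.006)&(abs(W[:,0]-.53)<.12)&(abs(W[:,1]-.3)<.1)&(im[v,u].mean(1)>70)
    print('anvil',W[s].mean(0),np.ptp(W[s],0),s.sum())
print(go(.47,.0,.36,73))
E
```

```text
cam in tool [[ 0.0003  0.9529  0.3033  0.0772]
 [ 1.     -0.0005  0.0006 -0.0004]
 [ 0.0008  0.3033 -0.9529 -0.0697]
 [ 0.      0.      0.      1.    ]] 320.67545909169485 253.33988858408296 194.8124997917863
top green_valve_center 0.13190923711047525 [ 0.5001 -0.0226] [ 0.5    -0.0218] [0.0233 0.0254]
top blue_valve_center 0.13218595793694224 [0.5223 0.0539] [0.5224 0.0531] [0.0257 0.0257]
top violet_valve_center 0.13181783892440652 [0.4771 0.0247] [0.476  0.0246] [0.0255 0.0255]
top master_center 0.05907826934192324 [0.5478 0.0042] [0.5476 0.0047] [0.0319 0.0321]
mat ((0.5029279589653015, -0.30591654777526855), (0.1446598917245865, 0.2227306067943573), 7.784092903137207)
anvil [0.5319 0.2909 0.0512] [0.0525 0.0545 0.0115] 390
scene green_valve_center 0.12829380755830097 [ 0.5022 -0.0252] [ 0.5042 -0.0246] [0.0268 0.0248]
scene blue_valve_center 0.12796361744297813 [0.5233 0.0503] [0.5255 0.0504] [0.0308 0.0248]
scene violet_valve_center 0.1278828276355833 [0.4782 0.0228] [0.4795 0.0224] [0.0281 0.0255]
scene master_center 0.054785134833010785 [0.5488 0.0023] [0.551  0.0026] [0.0346 0.0327]
mat ((0.5036523938179016, -0.30937904119491577), (0.1434115171432495, 0.21911032497882843), 8.051053047180176)
anvil [0.5335 0.2891 0.0492] [0.0575 0.0576 0.0092] 369
[ 430.5 -311.5  -56.1  -49.3]
```

```bash
python3 -c "
from h import *
print(go(.51,.025,.36,74))"
```

```text
[ 477.2 -318.3  -56.1  -50.3]
```

Emit:
step_arm --rows '[[[50,-33,-20],-5],[[95,-63,-40],-10],[[140,-93,-56],-20],[[185,-123,-56],-30],[[235,-157,-56],-40],[[285,-190,-56],-50],[[335,-223,-56],-50],[[385,-256,-56],-50],[[430,-287,-56],-50],[[460,-307,-56],-50],[[477,-318,-56],-50],[[477,-318,-56],-50]]' --claw -0.2

```text
clock: 3.2
eef_pos: [0.5103, 0.0252, 0.3595]
tool_rot: [0.8, 0.6, -0.0, -0.0]
ft_force: [-0.1, -0.6, -0.6]
grip_width: 0.0513
grasp_force: 0.0
```

```bash
cat >> h.py <<'E'
NM=('green_valve_center','blue_valve_center','violet_valve_center','master_center')
def tops(cam,p,im,d,names=NM):
    out={}
    for n in names:
        r=bot.trace(n,cam)
        if not r: print(n,'none'); continue
        P=cloud(p,d,r[0]['pixels']); P=P[P[:,2]<.2]; zt=np.percentile(P[:,2],90)
        T=P[P[:,2]>zt-.006]; q=T[:,:2].astype(np.float32)
        c,rad=cv2.minEnclosingCircle(q); med=(np.percentile(q,2,0)+np.percentile(q,98,0))/2
        out[n]=med; print(n,round(r[0]['score'],2),'ztop',np.round(np.median(T[:,2]),4),'mid',med,'encl',np.round(c,4),round(rad,4),'n',len(T))
    return out
E
python3 - <<'E'
from h import *
o=bot.get_obs();print(o['clock'],o['eef_pos'],o['grip_width'],R.from_quat(o['tool_rot']).as_matrix()[:,0],o['joint_pos'])
p,im,d=snap('wrist','w1'); tops('wrist',p,im,d)
E
```

```text
3.2 [0.5103 0.0252 0.3595] 0.051289648726256847 [ 0.28    0.96   -0.0006] [ 0.0495  0.247   0.157   1.4816 -0.0003  1.9041]
green_valve_center 0.66 ztop 0.1284 mid [ 0.5    -0.0218] encl [ 0.4996 -0.0223] 0.0141 n 538
blue_valve_center none
violet_valve_center 0.74 ztop 0.1285 mid [0.4762 0.0253] encl [0.4758 0.0252] 0.0133 n 543
master_center 0.87 ztop 0.0543 mid [0.5464 0.0044] encl [0.5463 0.0042] 0.0166 n 375
```

View pics/w1.png

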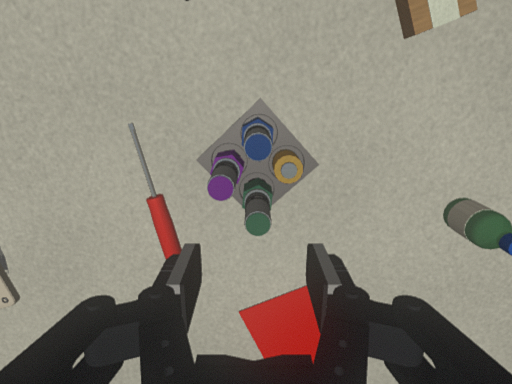

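```bash
python3 -c "
from h import *
print(go(.500,-.022,.153,73.5))"
```

```text
[-46.3   3.8 207.2   0. ]
```

Emit:
step_arm --rows '[[[-30,2,0],0],[[-46,4,10],0],[[-46,4,40],0],[[-46,4,80],0],[[-46,4,120],0],[[-46,4,150],0],[[-46,4,175],0],[[-46,4,192],0],[[-46,4,202],0],[[-46,4,206],0],[[-46,4,206],0]]' --claw -0.2

```text
clock: 4.82
eef_pos: [0.501, -0.0208, 0.1541]
tool_rot: [0.801, 0.599, 0.0, 0.0]
ft_force: [0.9, -0.4, 0.5]
grip_width: 0.0512
grasp_force: 0.0
```

```bash
python3 - <<'E'
from h import *
p,im,d=snap('wrist','w2'); print(bot.get_obs()['eef_pos'])
E
```

```text
[ 0.5012 -0.0207  0.1544]
```

View pics/w2.png

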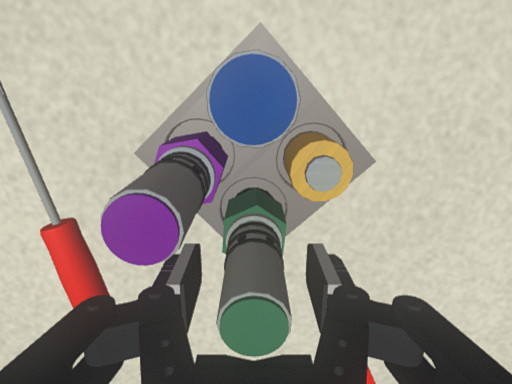

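Emit:
step_arm --rows '[[[0,0,0],0],[[0,0,0],0],[[0,0,0],0],[[0,0,0],0],[[0,0,-5],0],[[0,0,-20],0],[[0,0,-45],0],[[0,0,-75],0],[[0,0,-105],0],[[0,0,-130],0],[[0,0,-143],0],[[0,0,-145],0]]' --claw 1

```text
clock: 6.38
eef_pos: [0.5011, -0.0206, 0.2996]
tool_rot: [0.8, 0.599, 0.001, 0.0]
ft_force: [0.4, 0.3, -3.3]
grip_width: 0.0267
grasp_force: 59.3
```

```bash
python3 -c "
from h import *
print(go(.512,-.372,.300,73.7))
p,im,d=snap('wrist','w3')"
```

```text
[-334.1  109.4   -0.4   -0. ]
```

View pics/w3.png

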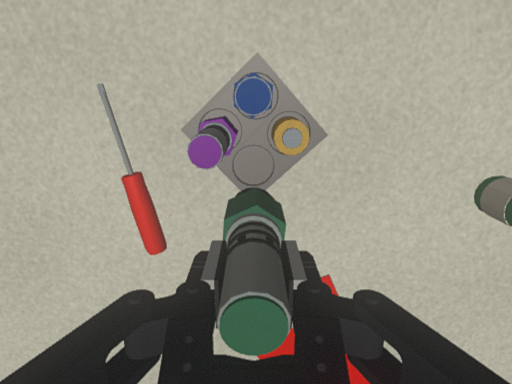

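Emit:
step_arm --rows '[[[-10,3,0],0],[[-38,12,0],0],[[-76,25,0],0],[[-116,38,0],0],[[-156,51,0],0],[[-196,64,0],0],[[-236,77,0],0],[[-276,90,0],0],[[-308,101,0],0],[[-326,107,0],0],[[-334,109,0],0],[[-334,109,0],0]]'

```text
clock: 7.92
eef_pos: [0.5109, -0.3721, 0.2978]
tool_rot: [0.801, 0.599, -0.0, -0.001]
ft_force: [0.4, 0.4, -3.1]
grip_width: 0.0267
grasp_force: 59.4
```

```bash
python3 -c "
from h import *
print(go(.512,-.372,.1542,73.7),bot.get_obs()['joint_pos'])
p,im,d=snap('wrist','w4')
v,u=np.nonzero(d>0);W=world(p,u,v,d[v,u]);c=im[v,u].astype(int)
s=(c[:,0]>120)&(c[:,1]<60)&(W[:,2]<.03)&(W[:,0]>.4)
print(s.sum(),np.median(W[s,2]),W[s].min(0),W[s].max(0))
"
```

```text
[  0.4   1.1 143.6  -0.1] [-0.6296  0.5156  0.3935  1.4507  0.0002  1.2274]
14460 0.0035975000049059402 [ 0.4227 -0.4254  0.0008] [ 0.5821 -0.229   0.0064]
```

View pics/w4.png

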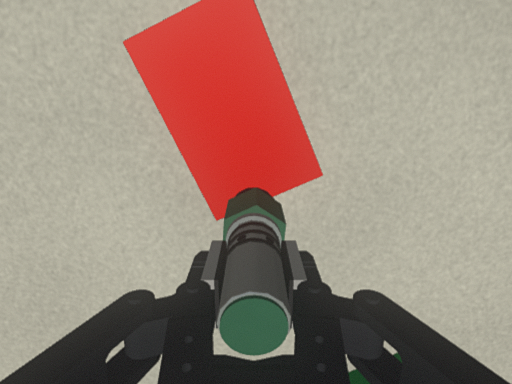

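Emit:
step_arm --rows '[[[0,0,10],0],[[0,0,40],0],[[0,0,75],0],[[0,0,105],0],[[0,0,125],0],[[0,0,135],0],[[0,0,139],0],[[0,0,141],0],[[0,0,142],0],[[0,0,142],0]]'

```text
clock: 9.22
eef_pos: [0.5116, -0.372, 0.1575]
tool_rot: [0.8, 0.599, 0.0, 0.001]
ft_force: [-0.8, 0.6, -3.4]
grip_width: 0.0266
grasp_force: 59.5
```

Emit:
step_arm --rows '[[[0,0,1],0],[[0,0,1.5],0],[[0,0,2],0],[[0,0,2],0]]'

```text
clock: 9.72
eef_pos: [0.5114, -0.3718, 0.1549]
tool_rot: [0.8, 0.599, -0.0, -0.0]
ft_force: [-0.6, 0.2, -2.7]
grip_width: 0.0265
grasp_force: 59.6
```

```bash
python3 -c "
from h import *
import time
for i in range(4):
  bot.camera_params('top'); o=bot.get_obs(); print(o['clock'],o['eef_pos'],o['ft_force'])
p,im,d=snap('scene')
r=bot.trace('green_valve_center','scene')[0];P=cloud(p,d,r['pixels']);print(np.percentile(P[:,2],[1,5,95,99]));print(bot.get_obs()['eef_pos'],bot.get_obs()['ft_force'])"
```

```text
9.725 [ 0.5114 -0.3718  0.1549] [-0.6106  0.1819 -2.7455]
9.725 [ 0.5114 -0.3718  0.1549] [-0.6106  0.1819 -2.7455]
9.725 [ 0.5114 -0.3718  0.1549] [-0.6106  0.1819 -2.7455]
9.725 [ 0.5114 -0.3718  0.1549] [-0.6106  0.1819 -2.7455]
[0.0097 0.0199 0.125  0.1291]
[ 0.5114 -0.3718  0.1549] [-0.3909  0.1446 -3.2528]
```

Still hanging free; I'll go down in 0.5 mm steps to contact.

Emit:
step_arm --rows '[[[0,0,0.5],0],[[0,0,1],0],[[0,0,1],0]]'

```text
clock: 10.2
eef_pos: [0.5114, -0.3719, 0.1548]
tool_rot: [0.8, 0.599, 0.0, 0.0]
ft_force: [-3.0, 1.4, 5.3]
grip_width: 0.0268
grasp_force: 60.2
```

Emit:
step_arm --rows '[[[0,0,0],0],[[0,0,0],0],[[0,0,0],0],[[0,0,0],0],[[0,0,-15],0],[[0,0,-40],0],[[0,0,-70],0],[[0,0,-105],0],[[0,0,-135],0],[[0,0,-150],0],[[0,0,-150],0]]' --claw -0.2

```text
clock: 11.58
eef_pos: [0.5118, -0.3721, 0.3055]
tool_rot: [0.8, 0.599, 0.0, 0.001]
ft_force: [-0.2, 1.1, -0.2]
grip_width: 0.0512
grasp_force: 0.0
```

```bash
python3 -c "
from h import *
p,im,d=snap('top');tops('top',p,im,d)
print(go(.4762,.0250,.305,73.7), go(.5224,.0528,.305,73.7),bot.get_obs()['clock'])"
```

```text
green_valve_center 0.59 ztop 0.1291 mid [ 0.5108 -0.3729] encl [ 0.512  -0.3725] 0.0148 n 111
blue_valve_center 0.46 ztop 0.13 mid [0.522  0.0527] encl [0.5224 0.0523] 0.0135 n 101
violet_valve_center 0.66 ztop 0.0558 mid [0.5448 0.0054] encl [0.546  0.0049] 0.0161 n 78
master_center 0.54 ztop 0.0557 mid [0.546  0.0053] encl [0.5472 0.0046] 0.017 n 79
[ 370.6 -145.    -2.8   -0.1] [ 410.3 -108.4   -2.8   -0.1] 11.825
```

Emit:
step_arm --rows '[[[20,-8,0],0],[[60,-23,0],0],[[105,-41,0],0],[[150,-59,0],0],[[195,-76,0],0],[[240,-94,0],0],[[285,-111,0],0],[[325,-127,0],0],[[352,-138,0],0],[[368,-144,0],0],[[371,-145,0],0],[[371,-145,0],0]]'

```text
clock: 13.32
eef_pos: [0.4768, 0.0245, 0.3037]
tool_rot: [0.801, 0.599, -0.0, 0.0]
ft_force: [0.3, 0.1, 0.3]
grip_width: 0.0511
grasp_force: 0.0
```

```bash
python3 -c "
from h import *
p,im,d=snap('wrist');tops('wrist',p,im,d,NM[1:])
print(go(.4762,.0250,.1545,73.7))
v,u=np.nonzero(d>0);W=world(p,u,v,d[v,u])
s=(abs(W[:,2]-.01)<.003)&(abs(W[:,:2]-[.511,.015]).max(1)<.09);print(s.sum(),cv2.minAreaRect(W[s,:2].astype(np.float32)),np.median(W[s,2]))
for q in((.5010,-.0207),(.511,.015)):
  s=(np.hypot(W[:,0]-q[0],W[:,1]-q[1])<.01);print(q,np.median(W[s,2]),s.sum())
"
```

```text
blue_valve_center 0.87 ztop 0.1285 mid [0.5214 0.0528] encl [0.5215 0.0524] 0.014 n 997
violet_valve_center 0.67 ztop 0.1284 mid [0.4754 0.0249] encl [0.4753 0.0242] 0.0139 n 885
master_center 0.94 ztop 0.0544 mid [0.5468 0.0042] encl [0.5423 0.0159] 0.0302 n 539
[  0.6  -0.8 149.3  -0.1]
3797 ((0.5121619701385498, 0.014499083161354065), (0.1161448284983635, 0.11633440107107162), 26.674903869628906) 0.009532383778351028
(0.501, -0.0207) 0.003598527346155983 204
(0.511, 0.015) 0.2861871716413655 1843
```

Emit:
step_arm --rows '[[[0,-1,10],0],[[0,-1,40],0],[[0,-1,80],0],[[0,-1,112],0],[[0,-1,132],0],[[0,-1,144],0],[[0,-1,149],0],[[0,-1,149],0]]'

```text
clock: 14.52
eef_pos: [0.4759, 0.0253, 0.1551]
tool_rot: [0.8, 0.599, 0.0, 0.0]
ft_force: [0.3, 0.7, -0.1]
grip_width: 0.051
grasp_force: 0.0
```

Emit:
step_arm --rows '[[[0,0,0],0],[[0,0,0],0],[[0,0,0],0],[[0,0,0],0],[[0,0,-5],0],[[0,0,-20],0],[[0,0,-45],0],[[0,0,-75],0],[[0,0,-105],0],[[0,0,-130],0],[[0,0,-145],0],[[0,0,-145],0]]' --claw 1

```text
clock: 16.02
eef_pos: [0.476, 0.0253, 0.3004]
tool_rot: [0.8, 0.599, 0.001, 0.0]
ft_force: [0.2, 0.5, -3.7]
grip_width: 0.027
grasp_force: 59.5
```

```bash
python3 -c "
from h import *
print(bot.get_obs()['joint_pos'],go(.503,-.3075,.300,73.7))"
```

```text
[ 0.0531  0.1953 -0.0621  1.3121 -0.      1.9092] [-311.7  119.6    0.4   -0. ]
```

Emit:
step_arm --rows '[[[-10,4,0],0],[[-38,15,0],0],[[-76,29,0],0],[[-114,44,0],0],[[-152,58,0],0],[[-190,73,0],0],[[-228,87,0],0],[[-264,101,0],0],[[-292,112,0],0],[[-307,118,0],0],[[-312,120,0],0],[[-312,120,0],0]]'

```text
clock: 17.52
eef_pos: [0.5029, -0.3074, 0.2994]
tool_rot: [0.8, 0.599, -0.0, -0.001]
ft_force: [-0.2, 0.8, -2.5]
grip_width: 0.0265
grasp_force: 59.5
```

Emit:
step_arm --rows '[[[0,0,10],0],[[0,0,40],0],[[0,0,75],0],[[0,0,105],0],[[0,0,125],0],[[0,0,135],0],[[0,0,140],0],[[0,0,142],0],[[0,0,143],0],[[0,0,143],0]]'

```text
clock: 18.77
eef_pos: [0.5033, -0.3081, 0.1575]
tool_rot: [0.8, 0.599, 0.0, 0.001]
ft_force: [-0.1, 0.1, -4.1]
grip_width: 0.0266
grasp_force: 59.6
```

Emit:
step_arm --rows '[[[0,0,1],0],[[0,0,1.5],0],[[0,0,2],0],[[0,0,2],0]]'

```text
clock: 19.27
eef_pos: [0.5032, -0.308, 0.1559]
tool_rot: [0.8, 0.599, 0.0, 0.001]
ft_force: [-1.8, 0.5, 5.3]
grip_width: 0.0269
grasp_force: 60.4
```

Contact. Release and rise.

Emit:
step_arm --rows '[[[0,0,0],0],[[0,0,0],0],[[0,0,0],0],[[0,0,0],0],[[0,0,-15],0],[[0,0,-40],0],[[0,0,-70],0],[[0,0,-105],0],[[0,0,-135],0],[[0,0,-148],0],[[0,0,-148],0]]' --claw -0.2

```text
clock: 20.65
eef_pos: [0.5034, -0.3081, 0.3041]
tool_rot: [0.8, 0.599, 0.0, 0.001]
ft_force: [0.4, -0.1, -0.6]
grip_width: 0.0513
grasp_force: 0.0
```

```bash
python3 -c "
from h import *
print(go(.522,.0527,.304,73.7))"
```

```text
[351.4 -83.7   0.1  -0. ]
```

Emit:
step_arm --rows '[[[20,-5,0],0],[[60,-14,0],0],[[105,-25,0],0],[[150,-36,0],0],[[195,-47,0],0],[[240,-57,0],0],[[285,-68,0],0],[[320,-76,0],0],[[343,-82,0],0],[[351,-84,0],0],[[351,-84,0],0]]'

```text
clock: 22.02
eef_pos: [0.5206, 0.0531, 0.3021]
tool_rot: [0.8, 0.6, -0.001, -0.0]
ft_force: [-0.5, 0.3, 0.3]
grip_width: 0.0511
grasp_force: 0.0
```

```bash
python3 -c "
from h import *
p,im,d=snap('wrist');tops('wrist',p,im,d,NM[1:2])
p,im,d=snap('top');tops('top',p,im,d,NM[:3])
print(go(.522,.0525,.155,73.7))"
```

```text
blue_valve_center 0.8 ztop 0.1284 mid [0.522  0.0535] encl [0.5219 0.0525] 0.014 n 873
green_valve_center 0.54 ztop 0.129 mid [ 0.5105 -0.3712] encl [ 0.5109 -0.3715] 0.0131 n 98
blue_valve_center none
violet_valve_center 0.54 ztop 0.1283 mid [ 0.5028 -0.3073] encl [ 0.503  -0.3072] 0.0134 n 106
[  0.9   0.5 147.9  -0.1]
```

Emit:
step_arm --rows '[[[0,0,10],0],[[0,0,40],0],[[0,0,80],0],[[0,0,112],0],[[0,0,132],0],[[0,0,143],0],[[0,0,148],0],[[0,0,148],0]]'

```text
clock: 23.32
eef_pos: [0.5215, 0.0525, 0.1551]
tool_rot: [0.801, 0.599, 0.0, 0.0]
ft_force: [-0.9, -0.5, 0.6]
grip_width: 0.0512
grasp_force: 0.0
```

Emit:
step_arm --rows '[[[0,0,0],0],[[0,0,0],0],[[0,0,0],0],[[0,0,0],0],[[0,0,-5],0],[[0,0,-20],0],[[0,0,-45],0],[[0,0,-75],0],[[0,0,-105],0],[[0,0,-130],0],[[0,0,-145],0],[[0,0,-145],0]]' --claw 1

```text
clock: 24.82
eef_pos: [0.5217, 0.0526, 0.301]
tool_rot: [0.8, 0.599, 0.001, 0.001]
ft_force: [0.7, -0.4, -3.6]
grip_width: 0.0266
grasp_force: 59.4
```

```bash
python3 -c "
from h import *
print(go(.494,-.243,.300,73.7))"
```

```text
[-291.5   56.7    1.    -0.1]
```

Emit:
step_arm --rows '[[[-10,2,0],0],[[-38,7,0],0],[[-76,15,0],0],[[-114,22,0],0],[[-152,30,0],0],[[-190,37,0],0],[[-226,44,0],0],[[-260,51,0],0],[[-282,55,0],0],[[-291,57,0],0],[[-291,57,0],0]]'

```text
clock: 26.2
eef_pos: [0.4935, -0.243, 0.2989]
tool_rot: [0.801, 0.599, -0.0, -0.001]
ft_force: [0.1, -0.3, -3.5]
grip_width: 0.0267
grasp_force: 59.4
```

Emit:
step_arm --rows '[[[0,0,10],0],[[0,0,40],0],[[0,0,75],0],[[0,0,105],0],[[0,0,125],0],[[0,0,135],0],[[0,0,140],0],[[0,0,142],0],[[0,0,143],0],[[0,0,143],0]]'

```text
clock: 27.45
eef_pos: [0.4943, -0.2428, 0.1574]
tool_rot: [0.8, 0.599, 0.0, 0.0]
ft_force: [0.1, -1.3, -3.0]
grip_width: 0.0269
grasp_force: 59.4
```

Emit:
step_arm --rows '[[[0,0,0.5],0],[[0,0,1],0],[[0,0,1.5],0],[[0,0,1.5],0]]'

```text
clock: 27.95
eef_pos: [0.4941, -0.2428, 0.156]
tool_rot: [0.8, 0.599, 0.0, 0.0]
ft_force: [-0.9, -0.5, 1.5]
grip_width: 0.0265
grasp_force: 60.0
```

Emit:
step_arm --rows '[[[0,0,0],0],[[0,0,0],0],[[0,0,0],0],[[0,0,0],0],[[0,0,-15],0],[[0,0,-40],0],[[0,0,-70],0],[[0,0,-105],0],[[0,0,-135],0],[[0,0,-148],0],[[0,0,-148],0]]' --claw -0.2

```text
clock: 29.32
eef_pos: [0.4944, -0.2429, 0.3045]
tool_rot: [0.8, 0.599, 0.001, 0.001]
ft_force: [0.6, 0.4, -0.4]
grip_width: 0.0511
grasp_force: 0.0
```

```bash
python3 -c "
from h import *
p,im,d=snap('top','t2');tops('top',p,im,d)
print(go(.547,.0035,.20,73.7))"
```

```text
green_valve_center 0.71 ztop 0.1292 mid [ 0.4942 -0.2415] encl [ 0.4941 -0.242 ] 0.0135 n 106
blue_valve_center 0.8 ztop 0.129 mid [ 0.4943 -0.2415] encl [ 0.4947 -0.2417] 0.0138 n 107
violet_valve_center none
master_center 0.68 ztop 0.0544 mid [0.5477 0.0052] encl [0.5474 0.0047] 0.017 n 96
[251.  -17.9 101.9  -0.1]
```

View pics/t2.png

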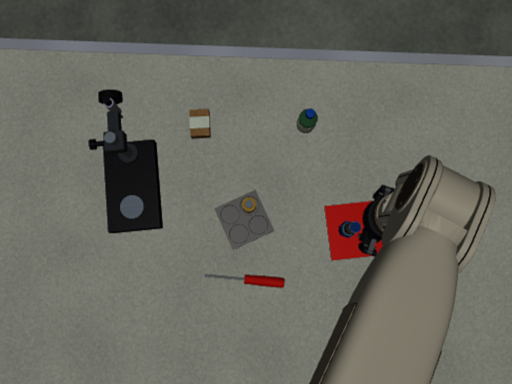

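Emit:
step_arm --rows '[[[15,-1,0],0],[[45,-3,0],0],[[85,-6,0],0],[[125,-9,0],0],[[165,-12,0],0],[[200,-14,10],0],[[230,-16,40],0],[[246,-18,70],0],[[251,-18,90],0],[[251,-18,102],0],[[251,-18,102],0]]' --claw -0.4

```text
clock: 30.95
eef_pos: [0.5467, 0.0035, 0.2006]
tool_rot: [0.8, 0.599, -0.001, -0.001]
ft_force: [0.4, -0.0, 0.8]
grip_width: 0.0599
grasp_force: 0.0
```

```bash
python3 -c "
from h import *
p,im,d=snap('wrist','w5');tops('wrist',p,im,d,NM[3:])
r=bot.trace(NM[3],'wrist')[0];P=cloud(p,d,r['pixels']);q=P[abs(P[:,2]-.050)<.003];print('brass rim',(np.percentile(q[:,:2],2,0)+np.percentile(q[:,:2],98,0))/2,np.median(q[:,2]))
print(go(.5475,.0042,.096,73.7))"
```

```text
master_center noneTraceback (most recent call last):
  File "<string>", line 4, in <module>
    r=bot.trace(NM[3],'wrist')[0];P=cloud(p,d,r['pixels']);q=P[abs(P[:,2]-.050)<.003];print('brass rim',(np.percentile(q[:,:2],2,0)+np.percentile(q[:,:2],98,0))/2,np.median(q[:,2]))
      ~~~~~~~~~~~~~~~~~~~~~~~~^^^
IndexError: list index out of range
```

View pics/w5.png

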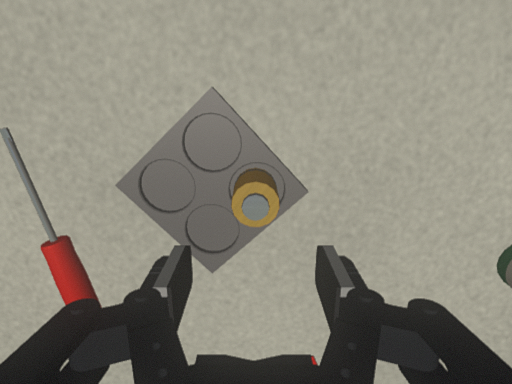

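```bash
python3 -c "
from h import *
p,im,d=snap('wrist')
v,u=np.nonzero(d>0);W=world(p,u,v,d[v,u]);W=W[np.hypot(W[:,0]-.547,W[:,1]-.004)<.03]
for z in(.0500,.0555):
  q=W[abs(W[:,2]-z)<.003];print(len(q),np.median(q[:,2]),cv2.minEnclosingCircle(q[:,:2].astype(np.float32)),(np.percentile(q[:,:2],2,0)+np.percentile(q[:,:2],98,0))/2)
v,u=np.nonzero(d>0);W=world(p,u,v,d[v,u])
s=(abs(W[:,2]-.01)<.003)&(abs(W[:,:2]-[.511,.015]).max(1)<.09);print(s.sum(),cv2.minAreaRect(W[s,:2].astype(np.float32)))
# pocket floors
for z,n in((.004,'f'),):
  for a in (-18,72,162,252):
    c=np.array([.5122,.0145])+.0382*np.array([np.cos(np.radians(a)),np.sin(np.radians(a))]); q=W[(np.hypot(*(W[:,:2]-c).T)<.03)&(abs(W[:,2]-.0037)<.002)]
    print(a,c,len(q),(q[:,:2].max(0)+q[:,:2].min(0))/2 if len(q) else 0)
print(go(.5475,.0042,.096,73.7))"
```

```text
1160 0.04956945292731933 ((0.5472111105918884, 0.003571781562641263), 0.01803356036543846) [0.5473 0.0039]
566 0.05550808118769705 ((0.547133207321167, 0.0034550605341792107), 0.010156499221920967) [0.5472 0.0039]
8447 ((0.5118159651756287, 0.014247104525566101), (0.116631418466568, 0.11637405306100845), 26.650177001953125)
-18 [0.5485 0.0027] 478 [0.5481 0.0048]
72 [0.524  0.0508] 2471 [0.5237 0.0504]
162 [0.4759 0.0263] 2168 [0.475 0.026]
252 [ 0.5004 -0.0218] 1896 [ 0.4994 -0.0228]
[  1.1  -0.9 106.5  -0.1]
```

Emit:
step_arm --rows '[[[0,0,20],0],[[0,0,50],0],[[0,0,75],0],[[0,0,92],0],[[0,0,101],0],[[0,0,104],0],[[0,0,104],0]]'

```text
clock: 32.02
eef_pos: [0.5479, 0.0031, 0.098]
tool_rot: [0.801, 0.599, 0.0, 0.0]
ft_force: [0.2, -0.1, -0.5]
grip_width: 0.0601
grasp_force: 0.0
```

Emit:
step_arm --rows '[[[0,0,0],0],[[0,0,0],0],[[0,0,0],0],[[0,0,0],0],[[0,0,-4],0],[[0,0,-15],0],[[0,0,-40],0],[[0,0,-75],0],[[0,0,-110],0],[[0,0,-138],0],[[0,0,-150],0],[[0,0,-150],0]]' --claw 1

```text
clock: 33.52
eef_pos: [0.5477, 0.0032, 0.2479]
tool_rot: [0.8, 0.599, 0.0, 0.0]
ft_force: [-0.1, -0.7, -3.3]
grip_width: 0.0344
grasp_force: 60.1
```

```bash
python3 -c "
from h import *
print(bot.get_obs()['joint_pos'],go(.533,.200,.27,73.7),go(.533,.290,.245,73.7))"
```

```text
[ 0.0059  0.363   0.0265  1.2331 -0.      1.862 ] [184.7 -69.5 -22.1  -0. ] [271.1 -94.8   2.9  -0. ]
```

Emit:
step_arm --rows '[[[8,-3,-2],0],[[28,-10,-6],0],[[58,-22,-12],0],[[90,-34,-18],0],[[122,-46,-20],0],[[150,-57,-22],0],[[172,-65,-22],0],[[183,-69,-22],0],[[185,-70,-22],0],[[185,-70,-22],0]]'

```text
clock: 34.78
eef_pos: [0.5322, 0.1999, 0.269]
tool_rot: [0.801, 0.599, -0.001, 0.0]
ft_force: [-0.4, 0.2, -2.4]
grip_width: 0.034
grasp_force: 60.1
```

```bash
cat >> h.py <<'E'
def anvil(p,im,d):
    v,u=np.nonzero(d>0);W=world(p,u,v,d[v,u]);g=im[v,u].astype(int).mean(1)
    near=np.hypot(W[:,0]-.533,W[:,1]-.29)<.05
    s=near&(abs(W[:,2]-.05)<.004)
    q=W[s,:2].astype(np.float32); print('z>46:',s.sum(),np.median(W[s,2]),(np.percentile(q,1,0)+np.percentile(q,99,0))/2,np.ptp(q,0),cv2.minEnclosingCircle(q))
    s2=s&(g>70);q=W[s2,:2].astype(np.float32)
    if len(q)>20: print('bright',s2.sum(),cv2.minEnclosingCircle(q),q.mean(0))
E
python3 -c "
from h import *
print(bot.get_obs()['eef_pos'])
p,im,d=snap('wrist','w6');anvil(p,im,d)
p,im,d=snap('scene');anvil(p,im,d)
p,im,d=snap('top');anvil(p,im,d)
"
```

```text
[0.5322 0.1999 0.269 ]
z>46: 3771 0.04965750446763295 [0.5322 0.2906] [0.0572 0.057 ] ((0.5322544574737549, 0.2905046045780182), 0.028858458623290062)
bright 3771 ((0.5322544574737549, 0.2905046045780182), 0.028858458623290062) [0.5324 0.2912]
z>46: 383 0.049135602433301506 [0.5335 0.2884] [0.0584 0.0568] ((0.533883810043335, 0.28916776180267334), 0.03006937727332115)
bright 367 ((0.5334653854370117, 0.2892559766769409), 0.029761409386992455) [0.5337 0.2888]
  return _methods._mean(a, axis=axis, dtype=dtype,
  ret = ret.dtype.type(ret / rcount)
Traceback (most recent call last):
  File "h.py", line 36, in anvil
    q=W[s,:2].astype(np.float32); print('z>46:',s.sum(),np.median(W[s,2]),(np.percentile(q,1,0)+np.percentile(q,99,0))/2,np.ptp(q,0),cv2.minEnclosingCircle(q))
                                                                           ~~~~~~~~~~~~~^^^^^^^
IndexError: index -1 is out of bounds for axis 0 with size 0
```

View pics/w6.png

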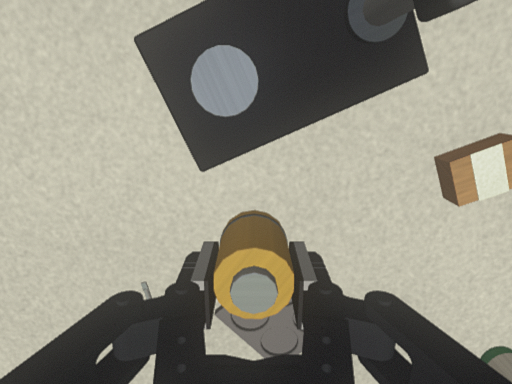

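```bash
python3 -c "
from h import *
o=bot.get_obs();print(o['eef_pos'])
p,im,d=snap('wrist')
v,u=np.nonzero(d>0);W=world(p,u,v,d[v,u]);c=im[v,u].astype(int)
t=o['eef_pos'];s=(np.hypot(W[:,0]-t[0],W[:,1]-t[1])<.03)&(W[:,2]>.15)&(W[:,2]<.25)
b=s&(c[:,0]>c[:,2]+60)
print('brass z',np.percentile(W[b,2],[1,50,90,99]))
zt=np.percentile(W[b,2],90);r=W[b&(abs(W[:,2]-zt)<.003)];print(len(r),cv2.minEnclosingCircle(r[:,:2].astype(np.float32)))
g=W[s&(abs(W[:,2]-zt-.006)<.002)];print(len(g),cv2.minEnclosingCircle(g[:,:2].astype(np.float32)) if len(g) else 0)
print(go(.5323,.2905,.20,73.7),go(.5323,.2905,.145,73.7))
"
```

```text
[0.5324 0.1996 0.2694]
brass z [0.2186 0.2204 0.2212 0.2218]
2815 ((0.5312297940254211, 0.19942417740821838), 0.018306171521544456)
1977 ((0.5344998836517334, 0.2065039724111557), 0.0291970856487751)
[ 87.1 -25.8  69.5  -0.1] [ 87.1 -25.8 124.5  -0.1]
```

Emit:
step_arm --rows '[[[8,-2,0],0],[[26,-7,0],0],[[50,-14,10],0],[[70,-20,30],0],[[83,-24,55],0],[[87,-25,80],0],[[87,-25,100],0],[[87,-25,112],0],[[87,-25,118],0],[[87,-25,120],0],[[87,-25,120],0]]'

```text
clock: 36.35
eef_pos: [0.5332, 0.2911, 0.15]
tool_rot: [0.801, 0.599, 0.001, 0.0]
ft_force: [0.3, 0.1, -2.7]
grip_width: 0.0344
grasp_force: 60.1
```

```bash
python3 -c "
from h import *
o=bot.get_obs();print(o['eef_pos'])
p,im,d=snap('wrist','w7')
v,u=np.nonzero(d>0);W=world(p,u,v,d[v,u]);c=im[v,u].astype(int)
t=o['eef_pos'];s=(np.hypot(W[:,0]-t[0],W[:,1]-t[1])<.03)&(W[:,2]>.08)&(W[:,2]<.12)
b=s&(c[:,0]>c[:,2]+60)
zt=np.percentile(W[b,2],90);r=W[b&(abs(W[:,2]-zt)<.003)];print(zt,len(r),cv2.minEnclosingCircle(r[:,:2].astype(np.float32)))
"
```

```text
[0.5332 0.2911 0.15  ]
0.10170063920835475 2981 ((0.5326637625694275, 0.29117825627326965), 0.01818729378283024)
```

View pics/w7.png

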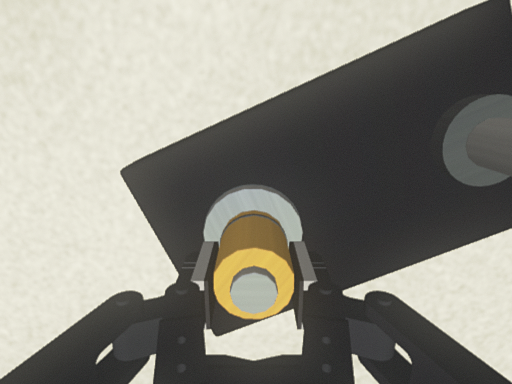

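Emit:
step_arm --rows '[[[0,0,1.5],0],[[0,0,3],0],[[0,0,4],0],[[0,0,4.5],0],[[0,0,4.5],0]]'

```text
clock: 37.02
eef_pos: [0.5328, 0.2909, 0.1448]
tool_rot: [0.8, 0.599, -0.0, 0.0]
ft_force: [0.3, -0.2, -3.3]
grip_width: 0.0343
grasp_force: 60.1
```

Emit:
step_arm --rows '[[[0,0,0.5],0],[[0,0,1],0],[[0,0,1],0]]'

```text
clock: 37.4
eef_pos: [0.5329, 0.291, 0.1445]
tool_rot: [0.8, 0.599, 0.0, 0.0]
ft_force: [-1.7, -0.1, 2.4]
grip_width: 0.0342
grasp_force: 60.2
```

Emit:
step_arm --rows '[[[0,0,0],0],[[0,0,0],0],[[0,0,0],0],[[0,0,0],0],[[0,0,-10],0],[[0,0,-30],0],[[0,0,-60],0],[[0,0,-95],0],[[0,0,-130],0],[[0,0,-155],0],[[0,0,-160],0],[[0,0,-160],0]]' --claw -0.4

```text
clock: 38.9
eef_pos: [0.5328, 0.2909, 0.3038]
tool_rot: [0.8, 0.599, 0.0, 0.0]
ft_force: [-0.3, -0.8, -0.6]
grip_width: 0.0598
grasp_force: 0.0
```

```bash
python3 -c "
from h import *
p,im,d=snap('wrist','w8')
v,u=np.nonzero(d>0);W=world(p,u,v,d[v,u])
W=W[np.hypot(W[:,0]-.533,W[:,1]-.291)<.05]
for z in(.05,.096,.102):
  q=W[abs(W[:,2]-z)<.0025];print(z,len(q),np.median(q[:,2]),cv2.minEnclosingCircle(q[:,:2].astype(np.float32)),(np.percentile(q[:,:2],2,0)+np.percentile(q[:,:2],98,0))/2)
print(go(.4941,-.2418,.305,73.7),bot.get_obs()['clock'])
"
```

```text
0.05 975 0.04959196467207466 ((0.5323220491409302, 0.29091519117355347), 0.02893749438226223) [0.5324 0.2948]
0.096 786 0.09555971141856051 ((0.5324183106422424, 0.2914239168167114), 0.017831502482295036) [0.5324 0.2916]
0.102 377 0.10152835272025862 ((0.5324769020080566, 0.2913663983345032), 0.009936383925378323) [0.5324 0.2915]
[-521.8  113.1   -2.1   -0. ] 38.95
```

View pics/w8.png

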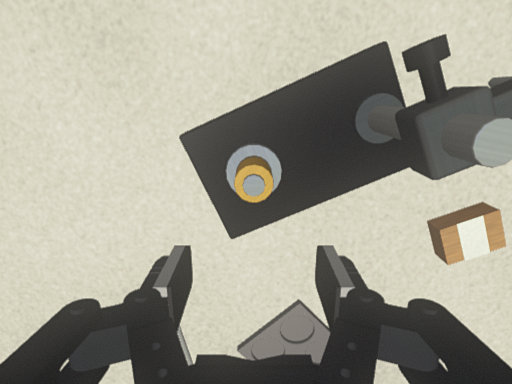

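Emit:
step_arm --rows '[[[-25,5,0],0],[[-75,16,0],0],[[-130,28,0],0],[[-185,40,0],0],[[-240,52,0],0],[[-295,64,0],0],[[-350,76,0],0],[[-405,88,0],0],[[-455,99,0],0],[[-500,108,0],0],[[-522,113,0],0],[[-522,113,0],0]]' --claw -0.2

```text
clock: 40.45
eef_pos: [0.4934, -0.243, 0.302]
tool_rot: [0.801, 0.598, -0.001, -0.001]
ft_force: [-0.1, -0.1, 0.9]
grip_width: 0.0514
grasp_force: 0.0
```

```bash
python3 -c "
from h import *
p,im,d=snap('wrist','w9')
v,u=np.nonzero(d>0);W=world(p,u,v,d[v,u])
for c in((.4941,-.2418),(.5030,-.3075),(.5110,-.372)):
  q=W[(np.hypot(W[:,0]-c[0],W[:,1]-c[1])<.03)&(abs(W[:,2]-.1285)<.003)]
  if len(q): print(c,len(q),np.median(q[:,2]),cv2.minEnclosingCircle(q[:,:2].astype(np.float32)))
print(go(.4941,-.2425,.155,73.7))
"
```

```text
(0.4941, -0.2418) 865 0.1284410995509558 ((0.4939315915107727, -0.24306322634220123), 0.01398782804608345)
(0.503, -0.3075) 716 0.128359055838052 ((0.5020679831504822, -0.30896326899528503), 0.013895335607230663)
(0.511, -0.372) 390 0.12830665366740412 ((0.510105311870575, -0.3736245334148407), 0.01396646536886692)
[ -0.4   0.6 147.3  -0.1]
```

View pics/w9.png

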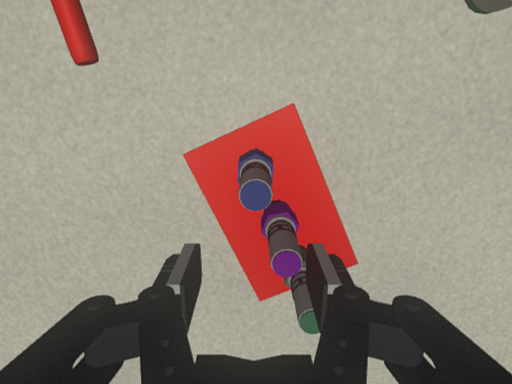

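Emit:
step_arm --rows '[[[0,0,10],0],[[0,0,40],0],[[0,0,80],0],[[0,0,112],0],[[0,0,132],0],[[0,0,143],0],[[0,0,147],0],[[0,0,147],0]]'

```text
clock: 41.5
eef_pos: [0.4947, -0.2415, 0.1573]
tool_rot: [0.8, 0.6, 0.0, 0.0]
ft_force: [0.9, -0.1, -0.7]
grip_width: 0.0511
grasp_force: 0.0
```

Emit:
step_arm --rows '[[[0,0,0],0],[[0,0,0],0],[[0,0,0],0],[[0,0,0],0],[[0,0,-5],0],[[0,0,-20],0],[[0,0,-45],0],[[0,0,-75],0],[[0,0,-105],0],[[0,0,-130],0],[[0,0,-145],0],[[0,0,-145],0]]' --claw 1

```text
clock: 43.0
eef_pos: [0.4947, -0.2419, 0.3031]
tool_rot: [0.8, 0.599, 0.001, 0.001]
ft_force: [0.1, -0.2, -3.2]
grip_width: 0.0264
grasp_force: 59.4
```

```bash
python3 -c "
from h import *
print(go(.524,.051,.300,73.7))"
```

```text
[289.3 -54.4   3.1  -0. ]
```

Emit:
step_arm --rows '[[[10,-2,0],0],[[38,-7,0],0],[[76,-14,0],0],[[114,-21,0],0],[[152,-29,0],0],[[190,-36,0],0],[[226,-42,0],0],[[258,-49,0],0],[[280,-53,0],0],[[289,-54,0],0],[[289,-54,0],0]]'

```text
clock: 44.38
eef_pos: [0.5235, 0.0512, 0.301]
tool_rot: [0.8, 0.6, -0.001, -0.0]
ft_force: [-1.0, -0.4, -3.4]
grip_width: 0.0265
grasp_force: 59.4
```

```bash
cat >> h.py <<'E'
def held():
    """offset of held valve top from TCP, and shift to pocket"""
    o=bot.get_obs();t=o['eef_pos'];p,im,d=snap('wrist')
    v,u=np.nonzero(d>0);W=world(p,u,v,d[v,u]);s=(np.hypot(W[:,0]-t[0],W[:,1]-t[1])<.025)&(W[:,2]>t[2]-.045)&(W[:,2]<t[2]-.012)
    zt=np.percentile(W[s,2],85);q=W[s&(abs(W[:,2]-zt)<.003)]
    print('tcp',t,'top z',zt,cv2.minEnclosingCircle(q[:,:2].astype(np.float32)),'foot z',zt-.125)
E
python3 -c "
from h import *
held();print(go(.524,.051,.158,73.7))"
```

```text
tcp [0.5235 0.0512 0.301 ] top z 0.2750716027493477 ((0.5249447226524353, 0.056058160960674286), 0.023056011646986008) foot z 0.15007160274934772
[  0.5   0.3 143.3  -0. ]
```

Emit:
step_arm --rows '[[[0,0,10],0],[[0,0,40],0],[[0,0,75],0],[[0,0,105],0],[[0,0,125],0],[[0,0,135],0],[[0,0,139],0],[[0,0,141],0],[[0,0,142],0],[[0,0,142],0]]'

```text
clock: 45.68
eef_pos: [0.5242, 0.0509, 0.1604]
tool_rot: [0.8, 0.599, 0.0, 0.0]
ft_force: [-0.2, 0.2, -3.2]
grip_width: 0.0267
grasp_force: 59.4
```

Emit:
step_arm --rows '[[[0,0,0.5],0],[[0,0,1],0],[[0,0,1.5],0],[[0,0,1.5],0]]'

```text
clock: 46.18
eef_pos: [0.5238, 0.0508, 0.1583]
tool_rot: [0.8, 0.599, -0.0, -0.0]
ft_force: [0.6, 0.2, -2.9]
grip_width: 0.0268
grasp_force: 59.4
```

Emit:
step_arm --rows '[[[0,0,0.5],0],[[0,0,1],0],[[0,0,1],0]]'

```text
clock: 46.55
eef_pos: [0.5239, 0.0508, 0.158]
tool_rot: [0.8, 0.599, 0.0, 0.0]
ft_force: [-2.3, -0.3, 3.2]
grip_width: 0.0269
grasp_force: 60.0
```

Seated. Release, rise, then fetch violet.

Emit:
step_arm --rows '[[[0,0,0],0],[[0,0,0],0],[[0,0,0],0],[[0,0,0],0],[[0,0,-15],0],[[0,0,-40],0],[[0,0,-70],0],[[0,0,-105],0],[[0,0,-135],0],[[0,0,-146],0],[[0,0,-146],0]]' --claw -0.2

```text
clock: 47.92
eef_pos: [0.5241, 0.0508, 0.3042]
tool_rot: [0.8, 0.599, 0.001, 0.0]
ft_force: [-0.4, -0.0, -0.0]
grip_width: 0.051
grasp_force: 0.0
```

```bash
python3 -c "
from h import *
p,im,d=snap('wrist');tops('wrist',p,im,d,NM[1:2])
print(go(.5026,-.308,.304,73.7))"
```

```text
blue_valve_center 0.76 ztop 0.1284 mid [0.523  0.0511] encl [0.5228 0.0502] 0.0138 n 860
[-350.1   81.1   -1.7   -0. ]
```

Emit:
step_arm --rows '[[[-20,5,0],0],[[-60,14,0],0],[[-105,24,0],0],[[-150,35,0],0],[[-195,45,0],0],[[-240,56,0],0],[[-285,66,0],0],[[-320,74,0],0],[[-342,79,0],0],[[-350,81,0],0],[[-350,81,0],0]]'

```text
clock: 49.4
eef_pos: [0.5031, -0.3075, 0.3029]
tool_rot: [0.8, 0.599, -0.0, -0.001]
ft_force: [0.4, 1.3, 0.5]
grip_width: 0.0513
grasp_force: 0.0
```

Emit:
step_arm --rows '[[[0,0,10],0],[[0,0,40],0],[[0,0,80],0],[[0,0,112],0],[[0,0,132],0],[[0,0,143],0],[[0,0,148],0],[[0,0,148],0]]'

```text
clock: 50.4
eef_pos: [0.5034, -0.3077, 0.1558]
tool_rot: [0.8, 0.6, 0.0, 0.0]
ft_force: [0.3, 0.4, 0.9]
grip_width: 0.0508
grasp_force: 0.0
```

Emit:
step_arm --rows '[[[0,0,0],0],[[0,0,0],0],[[0,0,0],0],[[0,0,0],0],[[0,0,-5],0],[[0,0,-20],0],[[0,0,-45],0],[[0,0,-75],0],[[0,0,-105],0],[[0,0,-130],0],[[0,0,-145],0],[[0,0,-145],0]]' --claw 1

```text
clock: 51.9
eef_pos: [0.5035, -0.3081, 0.3016]
tool_rot: [0.8, 0.599, 0.0, 0.001]
ft_force: [-0.2, 0.4, -4.6]
grip_width: 0.0264
grasp_force: 59.4
```

```bash
python3 -c "
from h import *
print(go(.4757,.026,.300,73.7))"
```

```text
[ 312.8 -120.7    1.6   -0. ]
```

Emit:
step_arm --rows '[[[10,-4,0],0],[[38,-15,0],0],[[76,-29,0],0],[[114,-44,0],0],[[152,-59,0],0],[[190,-73,0],0],[[228,-88,0],0],[[264,-102,0],0],[[292,-113,0],0],[[308,-119,0],0],[[313,-121,0],0],[[313,-121,0],0]]'

```text
clock: 53.4
eef_pos: [0.475, 0.0263, 0.3001]
tool_rot: [0.8, 0.599, -0.0, 0.0]
ft_force: [0.6, -0.9, -3.3]
grip_width: 0.0269
grasp_force: 59.5
```

Emit:
step_arm --rows '[[[0,0,10],0],[[0,0,40],0],[[0,0,75],0],[[0,0,105],0],[[0,0,125],0],[[0,0,135],0],[[0,0,140],0],[[0,0,142],0],[[0,0,143],0],[[0,0,143],0]]'

```text
clock: 54.65
eef_pos: [0.4754, 0.0266, 0.1579]
tool_rot: [0.8, 0.599, 0.0, 0.0]
ft_force: [0.7, 0.8, -3.9]
grip_width: 0.0266
grasp_force: 59.6
```

Emit:
step_arm --rows '[[[0,0,0.5],0],[[0,0,1],0],[[0,0,1.5],0],[[0,0,1.5],0]]'

```text
clock: 55.15
eef_pos: [0.4752, 0.0266, 0.1565]
tool_rot: [0.8, 0.599, 0.0, 0.0]
ft_force: [-2.2, 0.7, 4.1]
grip_width: 0.0269
grasp_force: 60.2
```

Emit:
step_arm --rows '[[[0,0,0],0],[[0,0,0],0],[[0,0,0],0],[[0,0,0],0],[[0,0,-15],0],[[0,0,-40],0],[[0,0,-70],0],[[0,0,-105],0],[[0,0,-135],0],[[0,0,-147],0],[[0,0,-147],0]]' --claw -0.2

```text
clock: 56.52
eef_pos: [0.4754, 0.0265, 0.3031]
tool_rot: [0.8, 0.599, 0.001, 0.0]
ft_force: [0.7, -0.3, -0.5]
grip_width: 0.0514
grasp_force: 0.0
```

```bash
python3 -c "
from h import *
p,im,d=snap('wrist');tops('wrist',p,im,d,NM[1:3])
print(go(.5108,-.3727,.304,73.7))"
```

```text
blue_valve_center 0.94 ztop 0.1285 mid [0.5223 0.0503] encl [0.5229 0.0499] 0.0141 n 993
violet_valve_center 0.82 ztop 0.1284 mid [0.4738 0.0265] encl [0.4738 0.026 ] 0.0138 n 864
[-372.8  147.3   -2.6   -0. ]
```

Emit:
step_arm --rows '[[[-20,8,0],0],[[-60,24,0],0],[[-105,41,0],0],[[-150,59,0],0],[[-195,77,0],0],[[-240,95,0],0],[[-285,113,0],0],[[-325,128,0],0],[[-355,140,0],0],[[-370,146,0],0],[[-373,147,0],0],[[-373,147,0],0]]'

```text
clock: 58.18
eef_pos: [0.5112, -0.3718, 0.3026]
tool_rot: [0.8, 0.6, 0.0, -0.001]
ft_force: [-0.4, -0.4, -0.1]
grip_width: 0.0512
grasp_force: 0.0
```

Emit:
step_arm --rows '[[[0,0,10],0],[[0,0,40],0],[[0,0,80],0],[[0,0,112],0],[[0,0,132],0],[[0,0,143],0],[[0,0,147],0],[[0,0,147],0]]'

```text
clock: 59.18
eef_pos: [0.5115, -0.3727, 0.1565]
tool_rot: [0.8, 0.599, 0.0, 0.0]
ft_force: [0.2, 0.2, 0.6]
grip_width: 0.0513
grasp_force: 0.0
```

Emit:
step_arm --rows '[[[0,0,0],0],[[0,0,0],0],[[0,0,0],0],[[0,0,0],0],[[0,0,-5],0],[[0,0,-20],0],[[0,0,-45],0],[[0,0,-75],0],[[0,0,-105],0],[[0,0,-130],0],[[0,0,-145],0],[[0,0,-145],0]]' --claw 1

```text
clock: 60.68
eef_pos: [0.5115, -0.373, 0.3022]
tool_rot: [0.8, 0.599, 0.0, 0.001]
ft_force: [-0.7, -0.1, -3.5]
grip_width: 0.0267
grasp_force: 59.3
```

```bash
python3 -c "
from h import *
print(go(.5005,-.0217,.300,73.7))"
```

```text
[ 334.  -109.5    2.2   -0. ]
```

Emit:
step_arm --rows '[[[10,-3,0],0],[[38,-12,0],0],[[76,-25,0],0],[[116,-38,0],0],[[156,-51,0],0],[[196,-64,0],0],[[236,-77,0],0],[[276,-90,0],0],[[308,-101,0],0],[[328,-108,0],0],[[334,-110,0],0],[[334,-110,0],0]]'

```text
clock: 62.18
eef_pos: [0.4991, -0.0211, 0.3002]
tool_rot: [0.8, 0.6, -0.001, -0.0]
ft_force: [0.8, -0.8, -3.1]
grip_width: 0.0269
grasp_force: 59.4
```

Emit:
step_arm --rows '[[[0,0,10],0],[[0,0,40],0],[[0,0,75],0],[[0,0,105],0],[[0,0,125],0],[[0,0,135],0],[[0,0,140],0],[[0,0,142],0],[[0,0,143],0],[[0,0,143],0]]'

```text
clock: 63.42
eef_pos: [0.4999, -0.0213, 0.1584]
tool_rot: [0.8, 0.599, 0.0, 0.0]
ft_force: [-0.3, 0.5, -3.0]
grip_width: 0.0271
grasp_force: 59.5
```

Emit:
step_arm --rows '[[[0,0,0.5],0],[[0,0,1],0],[[0,0,1.5],0],[[0,0,1.5],0]]'

```text
clock: 63.92
eef_pos: [0.4998, -0.0212, 0.1571]
tool_rot: [0.8, 0.599, 0.0, 0.0]
ft_force: [-2.8, 1.4, 5.5]
grip_width: 0.0267
grasp_force: 60.2
```

Seated. Release, rise and move back towards the mat side for a clear view.

Emit:
step_arm --rows '[[[0,0,0],0],[[0,0,0],0],[[0,0,0],0],[[0,0,0],0],[[0,0,-15],0],[[0,0,-40],0],[[0,0,-75],0],[[0,0,-115],0],[[0,0,-150],0],[[0,0,-175],0],[[0,0,-185],0],[[0,0,-185],0]]' --claw -0.2

```text
clock: 65.42
eef_pos: [0.4997, -0.0213, 0.342]
tool_rot: [0.8, 0.599, 0.001, 0.0]
ft_force: [0.6, 0.0, 0.3]
grip_width: 0.0512
grasp_force: 0.0
```

Emit:
step_arm --rows '[[[-20,5,0],0],[[-60,15,0],0],[[-105,27,0],0],[[-150,38,0],0],[[-190,48,0],0],[[-220,55,0],0],[[-235,59,0],0],[[-240,60,0],0],[[-240,60,0],0],[[-240,60,0],0]]'

```text
clock: 66.68
eef_pos: [0.4898, -0.2674, 0.3415]
tool_rot: [0.8, 0.6, 0.0, -0.0]
ft_force: [0.9, 0.5, 0.8]
grip_width: 0.0514
grasp_force: 0.0
```

```bash
python3 -c "
from h import *
p,im,d=snap('scene','s9');tops('scene',p,im,d)
p,im,d=snap('top','t9');tops('top',p,im,d)
a=cv2.imread('pics/s9.png')[100:300,130:450];b=cv2.imread('pics/t9.png')[80:300,80:432]
cv2.imwrite('pics/f.png',np.vstack([cv2.resize(a,(480,300)),cv2.resize(b,(480,300))]))
print(bot.get_obs()['clock'],bot.get_obs()['joint_vel'])"
```

```text
green_valve_center 0.67 ztop 0.1271 mid [ 0.5011 -0.0232] encl [ 0.5008 -0.0234] 0.0149 n 110
blue_valve_center 0.6 ztop 0.1277 mid [0.5252 0.0481] encl [0.5254 0.0487] 0.0139 n 97
violet_valve_center 0.61 ztop 0.1279 mid [0.4766 0.0236] encl [0.4762 0.0228] 0.0137 n 89
master_center 0.62 ztop 0.0974 mid [0.5348 0.2891] encl [0.534 0.288] 0.0183 n 115
green_valve_center 0.5 ztop 0.1298 mid [ 0.4996 -0.0205] encl [ 0.4989 -0.0208] 0.0136 n 106
blue_valve_center 0.69 ztop 0.1297 mid [0.5242 0.0504] encl [0.5237 0.0506] 0.0137 n 106
violet_valve_center 0.54 ztop 0.1298 mid [0.4746 0.0259] encl [0.4749 0.0265] 0.0135 n 106
master_center 0.48 ztop 0.0997 mid [0.5331 0.2916] encl [0.533  0.2913] 0.0183 n 135
67.175 [-0.0029  0.0002 -0.001   0.0001  0.0011 -0.0014]
```

View pics/f.png

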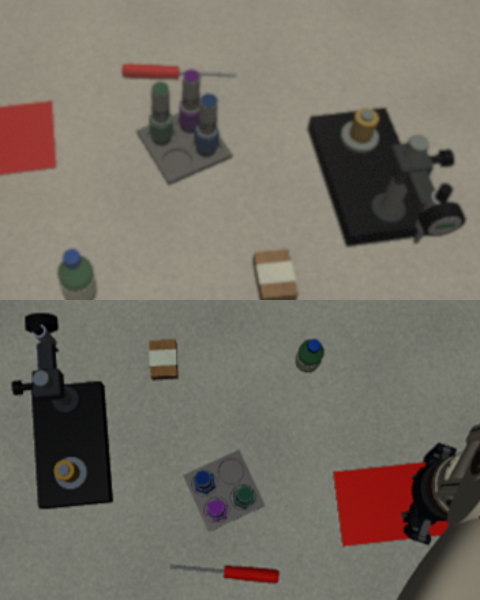

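The final views show all three valves upright in their own pockets: top view, blue (203,482), violet (216,510), green (243,495). The master is upright and centred on the anvil at (68,470), and the bottle, carton and screwdriver look unmoved.

```bash
python3 -c "
from workcell import bot
print(bot.job_done())"
```

```text
the job is handed in; nothing more can be done
None
```

I handed the job in at about 67 s of the 147 s allowed: the master sits upright and centred on the anvil (within about 0.5 mm), all three valves are back upright in their own pockets, and everything is released; the hand-in returned no verdict.

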